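Pin the trolley drawbar in its tow coupling

TASK

Couple the drawbar on the stores desk: take the long slim hitch pin out of its wooden block and lower it through both jaws of the steel tow coupling (and the drawbar eye between them) until its collar rests on the upper jaw, then let go. Leave the short pin and the thick pin standing in their blocks.

Things in the scene. Friction and masses are not known exactly. Their poses are not given: they have to be found in the camera images.
- long_pin_center (a point): Long slim pin, loose, 0.4 kg, upright in a fixed wooden block 64 mm square, 55 high (21 mm socket, 47 deep). From the foot: steel shank 18 mm dia, 120 long; collar 50 dia, 6 thick; black round grip 28 dia, 50 tall; 176 in all. Point: on its axis half-way up, 88 mm above the foot, 32 below the collar, 63 below the grip's middle; z to the grip. The pins swap blocks from run to run.
- short_pin_center (a point): Bystander: the short pin, same grip, collar and 18 mm shank, but the shank is only 60 mm long (116 mm in all), too short for the lower jaw. It stands in a like block. This point lies on its axis half-way up, 58 mm above its foot.
- thick_pin_center (a point): Bystander: the thick pin, same grip and collar, but its shank is 38 mm thick, too thick for the bores, and 80 mm long (136 mm in all). It stands in a like block, 68 mm square, its top 144 mm above the desk. This point lies on its axis half-way up, 68 mm above its foot.
- coupling: Dark steel clevis fixed to the desk. Origin: on the desk, on the bores' vertical axis; z up, x out of the mouth along the drawbar. Two jaws 90 x 84 mm, 16 thick, each with a 32 mm bore, mouths chamfered: lower jaw 30 to 46 mm above the desk, upper jaw 119 to 135, its top the highest part. Between them, 75 to 89 mm up, the fixed drawbar eye (42 mm hole), coaxial. Base plate top 10 mm up.
Not all that is in view belongs to the job. Leave any pink or yellow look-alike of the part that bears long_pin_center alone.

How it is judged:
By the outcome, as a careful person would: the job done as asked, in the order asked, and still so for the second after the job is handed in, with the robot touching nothing.
It also fails if it takes over 45 s, if anything falls off the work surface, if the arm or the gripper's body presses on something with over 40 N, if the wrist force passes 120 N, or if a joint passes its speed limit or range.

ROBOT

A 7-joint arm with a two-finger parallel gripper is mounted at the origin on the work surface. World frame = base frame: x ahead of the robot, y to its left, z up, the work surface at z = 0. Lengths are in mm, angles in rad, forces in N, time in s.
With the tool pointing down it reaches from about 425 to 875 mm from the base axis. Payload 4.7 kg.
Tool frame: the origin (TCP) lies on the centre line of the jaws, within the pads' length; the fingertips stand manip.tip_reach ahead of it and the grasp point (between the pads) is the TCP (manip.tip_reach is the distance from the TCP to the fingertips, in mm); x points along the fingers, z is the direction in which the jaws open and shut, and the axes are right-handed (so a half turn about x gives the same grasp; the last joint's range is limited). The gripper opens to 87 mm and grips with 3 to 60 N. Pads are 19 mm wide; open, the fingers measure 117 mm over their backs; the gripper's body (75 mm by 190 mm) begins 51 mm behind the grasp point.
Start: joints at [-1.272, 0.321, -0.07, 1.45, 0.023, 1.371, -0.057], TCP at [182.654, 623.828, 241.587] pointing down, gripper open.
Joint ranges: [-2.86, 2.86], [-0.3, 2.09], [-1.38, 1.24], [0.06, 2.45], [-1.56, 4.7], [0.09, 2.05], [-2.69, 2.69]. Speed limits (rad/s): [2.57, 2.57, 3.14, 3.14, 3.14, 3.14, 3.14].

INTERFACE

Orientations are given as a 3x3 rotation matrix whose columns are the frame's x, y, z axes.
In Python, from bench import observe, vision, manip gives the robot as it stands.
- The arm moves only by the shell command python3 -m inch 'ROWS' [OPENING] [FORCE]. ROWS is a JSON object of lists of equal length, an entry for each row: "travel": the shift along the tool's x, y, z in m, a list of three; "spin": the turn about the tool's x in rad. In form: {"travel": [[x, y, z], ...], "spin": [spin, ...]}. A call has 1 to 12 rows; each row is the pose to reach, as a shift and turn from the pose commanded when the call began, along the tool's axes at that moment; what a row does not reach only later rows make up. A row lasts 1/8 s, in which the tool goes at most 62.5 mm and 10.7 degrees, less where a joint would pass 70% of its speed; a pose out of reach is approached as far as the arm can. A call with a gripper value outside its range is refused whole. OPENING is the opening, from 0 (shut) to 1 (fully open), set as the call begins (- or left out, the last holds). The fingers move at their own pace and stop on an object; FORCE is the grip in N (left out, the last holds). Time passes only in rows, so rows that repeat a pose let the fingers close. It gives the time, the measured TCP pose, the force and the opening at its end, in the units of the state.
- observe(): the state, without advancing time (a new reading comes with each control period).
- vision.get_image(name): name is "scene" or "side" or "wrist"; returns a dict with "image" (480x640x3 uint8, red, green, blue), "vertical_fov" (degrees; the focal length in pixels is half the picture's height over the tangent of half this angle, whatever the lens; pixels are square), "cx", "cy" (the principal point, pixels), "world_from_camera" (4x4, takes a point from camera to world coordinates); the wrist camera has in their place "hand_eye" (4x4, takes a point from camera to tool coordinates, whose origin is the TCP and whose axes are the tool frame's). Camera axes: x right, y down, z forward; pixel columns grow to the right and rows downward; lengths in mm; the calibration is good to about 2 mm. A picture is of the moment at which its call begins: read the wrist's pose just before it. There is no depth.
- manip.hand_in(): hands the job in, once; it reports no verdict.
The state is a dict: "t": time; "joints": joint angles; "qd": joint speeds; "effort": joint torques, N m; "ee_pos": TCP position; "tcp_rot": TCP orientation; "force": force on the tool from outside, world axes, zero at the start; "ft_torque": the same for the moment, N m; "finger_gap": finger opening in mm.
Only numpy, scipy, OpenCV 4.12 (cv2) and the standard library are available. Lean on these libraries where they do the work, as an engineer would, in place of code of your own. Each camera call takes 0.05 s, during which the arm holds its last target.

## Working session

There is one attempt and no reset: what is moved stays moved. The work goes in short steps, Python scripts to look and compute and a shell command to move; the robot and the scene stay as the last step left them, time stands still between calls to the robot, and variables do not carry over. Pictures are saved under pics/ and viewed, and the job is handed in when it is done.

```bash
ls; mkdir -p pics
python3 - <<'E'
from bench import observe, vision, manip
import cv2
s=observe(); print(s['t'],s['ee_pos'],s['tcp_rot'],s['finger_gap'],manip.tip_reach)
for n in ['scene','side','wrist']:
    d=vision.get_image(n); cv2.imwrite(f'pics/{n}0.png',d['image'][:,:,::-1])
    print(n,d['vertical_fov'],d['cx'],d['cy'],d.get('world_from_camera',d.get('hand_eye')), [k for k in d])
E
```

```text
pics
0.0 [182.51180753 623.31518582 240.47117748] [[-4.29384886e-04 -9.59729357e-01  2.80925927e-01]
 [-1.83893430e-03  2.80926236e-01  9.59727601e-01]
 [-9.99998217e-01 -1.04511796e-04 -1.88550471e-03]] 86.55696868771555 19.0
scene 53.8835812695502 322.93663499797793 237.5660598382333 [[ 2.78115265e-01  6.55980975e-01 -7.01670050e-01  1.08559145e+03]
 [ 9.60536901e-01 -1.86464216e-01  2.06397575e-01 -1.96737925e+02]
 [ 4.55652708e-03 -7.31382291e-01 -6.81952478e-01  6.10019839e+02]
 [ 0.00000000e+00  0.00000000e+00  0.00000000e+00  1.00000000e+00]] ['image', 'vertical_fov', 'cx', 'cy', 'world_from_camera']
side 48.58530159505839 326.7527203253857 241.48471220760408 [[-9.51069481e-01 -1.38647309e-01  2.76122736e-01  3.40585837e+02]
 [-3.08852410e-01  4.51986396e-01 -8.36850337e-01  6.31071085e+02]
 [-8.77667256e-03 -8.81183988e-01 -4.72692023e-01  4.86278711e+02]
 [ 0.00000000e+00  0.00000000e+00  0.00000000e+00  1.00000000e+00]] ['image', 'vertical_fov', 'cx', 'cy', 'world_from_camera']
wrist 61.14122702399309 320.14954126390637 239.5150678525269 [[ 3.98270787e-04 -2.52200114e-01  9.67675020e-01 -1.42606837e+02]
 [-8.83989111e-04 -9.67674807e-01 -2.52199695e-01  6.99186429e+01]
 [ 9.99999530e-01 -7.54970410e-04 -6.08338762e-04 -2.51194007e-01]
 [ 0.00000000e+00  0.00000000e+00  0.00000000e+00  1.00000000e+00]] ['image', 'vertical_fov', 'cx', 'cy', 'hand_eye']
```

View pics/scene0.png

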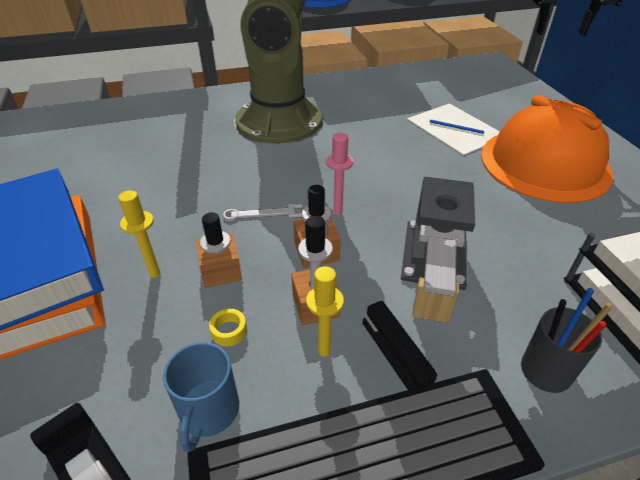

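View pics/side0.png

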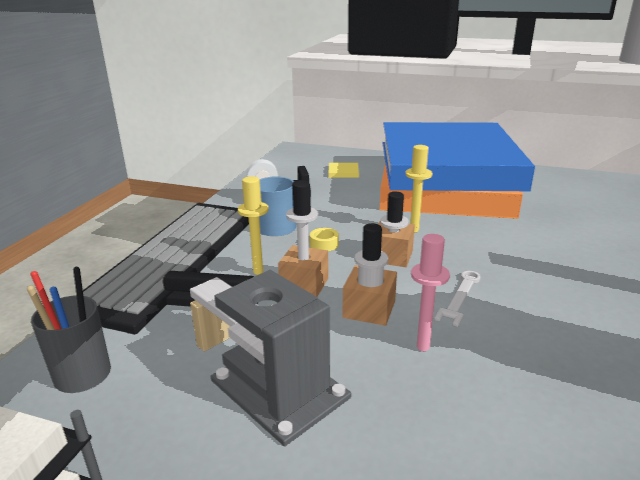

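View pics/wrist0.png

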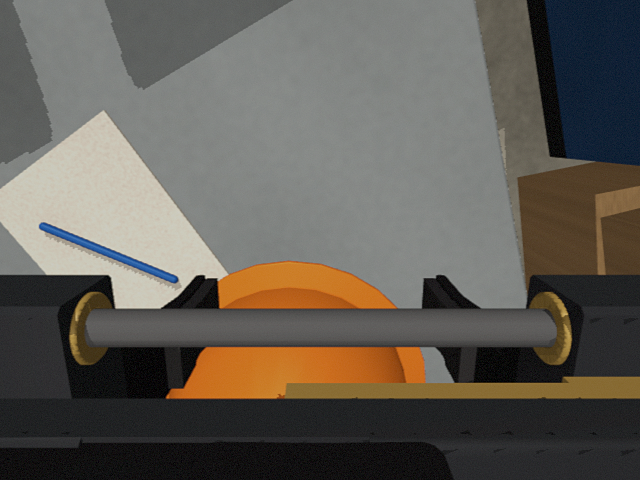

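Candidates for the long pin (scene pixels): black-grip pins at (316,235), (316,200) and (212,228); look-alikes are yellow at (135,210) and (325,290), and pink at (340,150). In the side view the black-grip pin at (302,200) has a slim shank showing well above its block, which matches scene (316,235). Next is the close crop to check this.

Run:
```python
import cv2,numpy as np
a=cv2.imread('pics/scene0.png'); b=cv2.imread('pics/side0.png')
A=cv2.resize(a[170:330,260:360],None,fx=3.7,fy=3.7,interpolation=cv2.INTER_CUBIC)
B=cv2.resize(b[165:325,260:360],None,fx=3.7,fy=3.7,interpolation=cv2.INTER_CUBIC)
cv2.imwrite('pics/crop1.png',np.hstack([A,B]))
A=cv2.resize(a[165:325,390:490],None,fx=3.7,fy=3.7,interpolation=cv2.INTER_CUBIC)
B=cv2.resize(b[260:440,200:360],None,fx=2.4,fy=2.4,interpolation=cv2.INTER_CUBIC)
h=max(A.shape[0],B.shape[0]);f=lambda i:cv2.copyMakeBorder(i,0,h-i.shape[0],0,0,0)
cv2.imwrite('pics/crop2.png',np.hstack([f(A),f(B)]))
```

```text
(no output)
```

View pics/crop1.png

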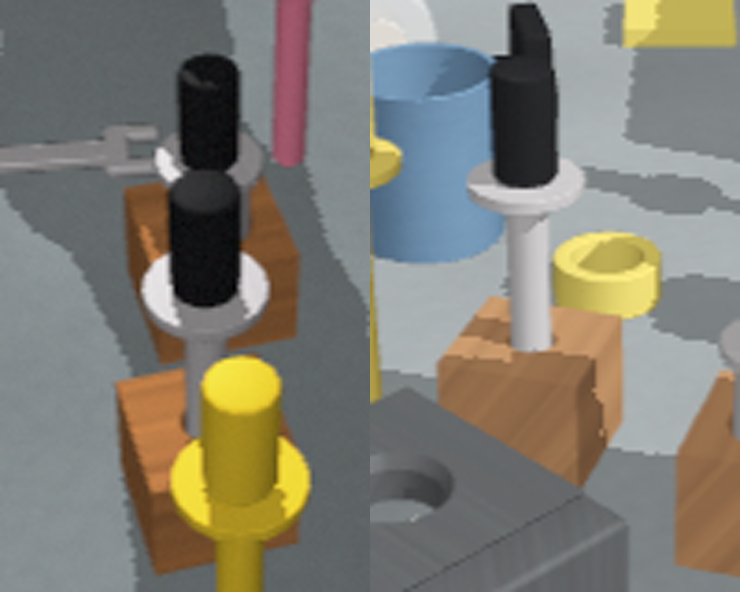

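View pics/crop2.png

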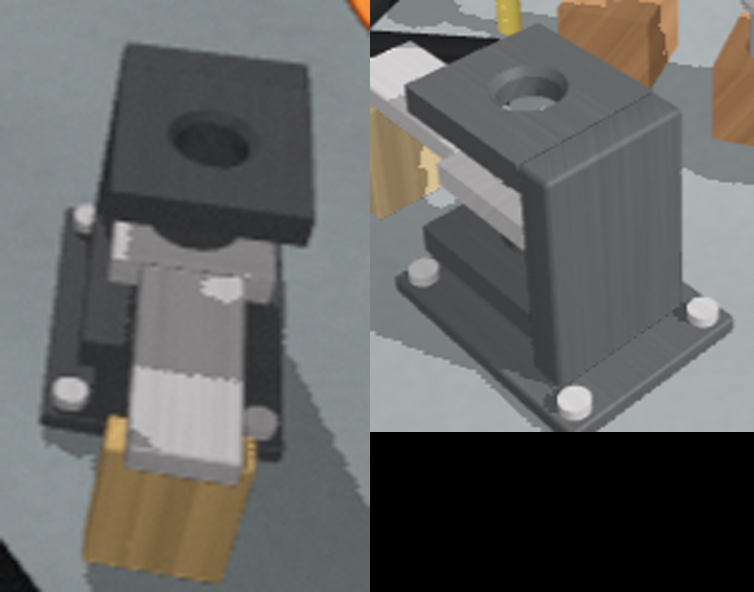

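Crop 1 shows the front pin with a slim shank, its collar well above the block, so scene (315,221) and side (302,184) are the long pin. Crop 2 shows the bore's mouth at scene (447,203) and side (267,297). Next I measure them.

```bash
cat > h.py <<'E'
import numpy as np,cv2
from bench import observe,vision,manip
def ray(d,uv):
    f=240/np.tan(np.radians(d['vertical_fov'])/2)
    v=np.array([(uv[0]-d['cx'])/f,(uv[1]-d['cy'])/f,1.])
    T=d['T'] if 'T' in d else d['world_from_camera']
    w=T[:3,:3]@v
    return T[:3,3],w/np.linalg.norm(w)
def plane(d,uv,z):
    o,w=ray(d,uv); return o+w*(z-o[2])/w[2]
def tri(rs):
    A=sum(np.eye(3)-np.outer(w,w) for o,w in rs); b=sum((np.eye(3)-np.outer(w,w))@o for o,w in rs)
    return np.linalg.solve(A,b)
def proj(d,p):
    f=240/np.tan(np.radians(d['vertical_fov'])/2)
    T=d['T'] if 'T' in d else d['world_from_camera']
    c=T[:3,:3].T@(np.array(p,float)-T[:3,3]); return f*c[0]/c[2]+d['cx'],f*c[1]/c[2]+d['cy']
def wrist():
    s=observe(); d=vision.get_image('wrist')
    M=np.eye(4);M[:3,:3]=s['tcp_rot'];M[:3,3]=s['ee_pos']; d['T']=M@d['hand_eye']; return s,d
E
python3 - <<'E'
from h import *
S=vision.get_image('scene');D=vision.get_image('side')
def P(n,a,b,z):
    print(n,'scene',plane(S,a,z).round(1),'side',plane(D,b,z).round(1) if b else '', 'tri',tri([ray(S,a),ray(D,b)]).round(1) if b else '')
P('long top',(315.1,221.4),(301.9,183.9),184)
P('bore',(446.8,202.8),(266.7,296.7),135)
P('thick top',(316.5,188.5),(372,229),144)
P('short top',(211,217),(396,196),124)
P('yelF top',(324.5,272),(251,181),184)
P('pink top',(340,136.5),(432,239),184)
P('yelL top',(128,195),(420,149),184)
P('hat top',(550,103),None,130)
# coupling x axis: drawbar plank / jaw edges at z=135
c=lambda x,y:(390+x/3.7,165+y/3.7)
q=[plane(S,c(*p),135) for p in [(126,44),(308,66),(308,222),(110,195)]]
print(np.round(q,1));
E
```

```text
long top scene [613.  -69.1 184. ] side [609.8 -67.9 184. ] tri [610.9 -69.  182.9]
bore scene [572.6 161.  135. ] side [570.8 160.1 135. ] tri [571.4 160.8 134.8]
thick top scene [490.7 -33.2 144. ] side [490.6 -29.5 144. ] tri [490.7 -32.7 143.1]
short top scene [ 491.4 -206.6  124. ] side [ 489.8 -201.5  124. ] tri [ 490.3 -206.3  122.4]
yelF top scene [707.3 -83.2 184. ] side [688.6 -56.4 184. ] tri [699.7 -80.2 174.2]
pink top scene [410.8  31.2 184. ] side [397.5  52.6 184. ] tri [398.7  35.6 175.7]
yelL top scene [ 481.9 -316.2  184. ] side [ 466.3 -282.1  184. ] tri [ 470.2 -318.1  173.7]
hat top scene [316.8 538.  130. ] side  tri 
[[497.8 156.1 135. ]
 [536.1 228.9 135. ]
 [632.4 174.8 135. ]
 [594.5 103.6 135. ]]
```

The measurements agree across the two views to about 3 mm: long pin axis at (611,-69), bore at (571.5,161). With the present tool orientation the fingers close roughly along y, which is clear of neighbours. I'll move over the pin at height.

```bash
python3 -m inch '{"travel": [[-0.04,0,0],[-0.06,-0.04,-0.036],[-0.06,-0.09,-0.081],[-0.06,-0.13,-0.117],[-0.06,-0.17,-0.153],[-0.06,-0.21,-0.189],[-0.06,-0.25,-0.225],[-0.06,-0.29,-0.261],[-0.06,-0.33,-0.296],[-0.06,-0.37,-0.332],[-0.06,-0.40,-0.359],[-0.06,-0.40,-0.359]], "spin": [0,0,0,0,0,0,0,0,0,0,0,0]}' 1 20
```

```text
t: 1.75
ee_pos: [467.2, 163.1, 301.8]
tcp_rot: [[0.001, -0.958, 0.288], [-0.001, 0.288, 0.958], [-1.0, -0.001, -0.0]]
force: [-0.5, 0.6, -1.2]
finger_gap: 86.9
```

```bash
python3 -m inch '{"travel": [[0,-0.04,-0.036],[0,-0.08,-0.072],[0,-0.12,-0.108],[0,-0.16,-0.144],[0,-0.19,-0.17],[0,-0.203,-0.182],[0,-0.203,-0.182],[0,-0.203,-0.182]], "spin": [0,0,0,0,0,0,0,0]}'
python3 - <<'E'
from h import *
s,d=wrist(); cv2.imwrite('pics/w1.png',d['image'][:,:,::-1])
print(s['ee_pos'],s['tcp_rot'].round(4) if hasattr(s['tcp_rot'],'round') else s['tcp_rot'],[proj(d,p) for p in ([611,-69,184],[611,-69,131])])
np.save('w1T.npy',d['T'])
E
```

```text
t: 2.75
ee_pos: [609.0, -62.4, 301.5]
tcp_rot: [[-0.0, -0.96, 0.278], [0.002, 0.278, 0.96], [-1.0, 0.001, 0.001]]
force: [0.2, 0.2, -0.0]
finger_gap: 86.8
[609.04056243 -62.35449776 301.4839036 ] [[-5.000e-04 -9.605e-01  2.783e-01]
 [ 1.700e-03  2.783e-01  9.605e-01]
 [-1.000e+00  9.000e-04  1.500e-03]] [(np.float64(311.7436630610322), np.float64(248.21797396908292)), (np.float64(313.0136022733332), np.float64(230.0026166444986))]
```

View pics/w1.png

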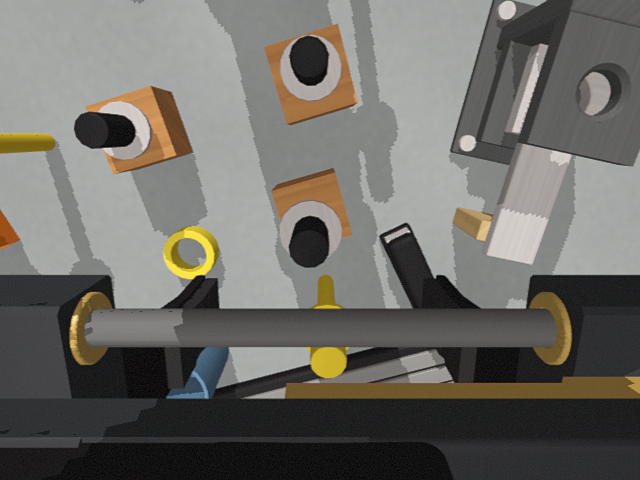

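The pin's grip top is at wrist pixel (309,248), against the predicted (312,248). The bore is visible at (600,92). I'll refine both.

Run:
```python
from h import *
s=observe(); d=vision.get_image('wrist'); d['T']=np.load('w1T.npy')
im=cv2.imread('pics/w1.png'); m=((im.max(2)<45)*255).astype(np.uint8)[200:275,270:350]
n,l,st,c=cv2.connectedComponentsWithStats(m); print(st,c)
print(plane(d,(309,247),184),plane(d,(312,231),134),plane(d,(600,92),135), s['ee_pos'])
R=np.array(s['tcp_rot'])
for t in ([610.5,-69.5],[611,-70]): print(R.T@(np.array([*t,162])-s['ee_pos']))
```

```text
[[   0    0   80   75 4428]
 [  19   16   40   51 1572]] [[39.61788618 35.23622403]
 [39.16793893 41.96819338]]
[609.6839557  -70.51204045 184.        ] [610.88623055 -69.74555305 134.        ] [570.05175969 158.2994825  135.        ] [609.07122036 -62.30436941 301.63246785]
[139.619937    -3.45568168  -6.73617451]
[139.61902811  -4.07496663  -7.07747398]
```

```bash
python3 -m inch '{"travel": [[0.02,-0.004,-0.007],[0.05,-0.004,-0.007],[0.08,-0.004,-0.007],[0.09,-0.004,-0.007],[0.09,-0.004,-0.007],[0.09,-0.004,-0.007]], "spin": [0,0,0,0,0,0]}'
python3 - <<'E'
from h import *
for i in range(1):
    s=observe(); R=np.array(s['tcp_rot']); print(s['ee_pos'],R.T@(np.array([610.5,-69.7,161])-s['ee_pos']))
s,d=wrist(); cv2.imwrite('pics/w2.png',d['image'][:,:,::-1]); print(s['ee_pos'],proj(d,[610.5,-69.7,184]))
E
```

```text
t: 3.6
ee_pos: [611.9, -72.8, 212.7]
tcp_rot: [[0.002, -0.96, 0.281], [-0.0, 0.281, 0.96], [-1.0, -0.002, 0.001]]
force: [0.6, -0.0, -0.2]
finger_gap: 87.0
[611.92408622 -72.84030662 212.72431662] [51.72119441  2.34905393  2.58736772]
[611.92408622 -72.84030662 212.72431662] (np.float64(326.7691003436097), np.float64(288.88523953210773))
```

View pics/w2.png

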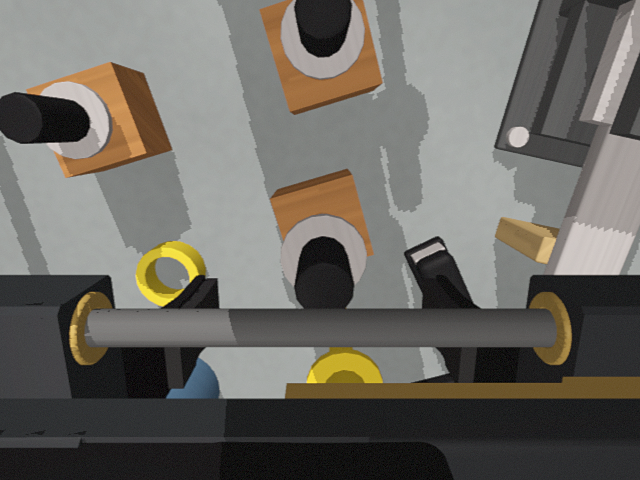

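The grip top is at wrist pixel (324,288), centred between the open fingers. I'll descend and grip.

```bash
python3 -m inch '{"travel": [[0.015,0.002,0.002],[0.03,0.002,0.002],[0.045,0.002,0.002],[0.052,0.002,0.002],[0.052,0.002,0.002],[0.052,0.002,0.002]], "spin": [0,0,0,0,0,0]}'
python3 -m inch '{"travel": [[0,0,0],[0,0,0],[0,0,0],[0,0,0],[0,0,0],[0,0,0],[0,0,0],[0,0,0]], "spin": [0,0,0,0,0,0,0,0]}' 0.1 30
```

```text
t: 4.4
ee_pos: [610.3, -70.3, 160.0]
tcp_rot: [[0.001, -0.96, 0.281], [-0.0, 0.281, 0.96], [-1.0, -0.001, 0.0]]
force: [-0.6, -0.7, 0.0]
finger_gap: 86.9
t: 5.4
ee_pos: [609.9, -70.3, 159.5]
tcp_rot: [[-0.0, -0.96, 0.281], [-0.0, 0.281, 0.96], [-1.0, 0.0, -0.0]]
force: [-0.3, -0.5, -0.6]
finger_gap: 27.1
```

Gripped (gap 27.1 mm, grip 28 mm). I'll lift straight up.

```bash
python3 -m inch '{"travel": [[-0.01,0,0],[-0.02,0,0],[-0.035,0,0],[-0.05,0,0],[-0.07,0,0],[-0.09,0,0],[-0.11,0,0],[-0.13,0,0],[-0.15,0,0],[-0.165,0,0],[-0.175,0,0],[-0.175,0,0]], "spin": [0,0,0,0,0,0,0,0,0,0,0,0]}' 0.1 40
python3 - <<'E'
from h import *
S=vision.get_image('scene');D=vision.get_image('side')
cv2.imwrite('pics/s2.png',cv2.resize(np.hstack([S['image'],D['image']])[:,:,::-1],(800,300)))
s=observe();R=np.array(s['tcp_rot']);print(s['ee_pos'],s['force'],R.T@(np.array([571,160,s['ee_pos'][2]])-s['ee_pos']))
E
```

```text
t: 6.9
ee_pos: [610.2, -70.3, 335.2]
tcp_rot: [[0.001, -0.96, 0.281], [-0.0, 0.281, 0.96], [-1.0, -0.001, 0.0]]
force: [0.1, 0.6, -4.6]
finger_gap: 27.2
[609.60972473 -70.10418033 333.90903665] [ 0.11911761  0.20411593 -5.50607376] [6.19740359e-02 1.01712997e+02 2.09983587e+02]
```

View pics/s2.png

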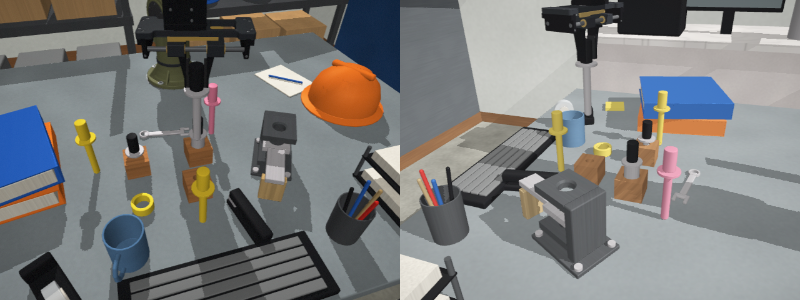

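The long pin is lifted: it hangs vertical at about (197,110) in the left half, and the other pins are still standing. I'll carry it to the coupling.

```bash
python3 -m inch '{"travel": [[0,0.01,0.02],[0,0.023,0.047],[0,0.036,0.075],[0,0.05,0.103],[0,0.064,0.132],[0,0.078,0.16],[0,0.09,0.185],[0,0.098,0.202],[0,0.102,0.21],[0,0.102,0.21],[0,0.102,0.21],[0,0.102,0.21]], "spin": [0,0,0,0,0,0,0,0,0,0,0,0]}'
python3 - <<'E'
from h import *
S=vision.get_image('scene');D=vision.get_image('side')
A=S['image'][:300,340:540];B=D['image'][100:400,170:370]
cv2.imwrite('pics/s3.png',cv2.resize(np.hstack([A,B])[:,:,::-1],(800,600)))
cv2.imwrite('pics/S3.png',S['image'][:,:,::-1]);cv2.imwrite('pics/D3.png',D['image'][:,:,::-1])
s=observe();print(s['ee_pos'],s['force'])
E
```

```text
t: 8.5
ee_pos: [571.3, 158.7, 334.7]
tcp_rot: [[0.0, -0.959, 0.283], [-0.0, 0.283, 0.959], [-1.0, -0.0, -0.0]]
force: [0.5, -1.0, -3.6]
finger_gap: 27.5
[571.19652852 159.17098654 334.68901978] [ 0.53733964  0.97166156 -3.88067107]
```

View pics/s3.png

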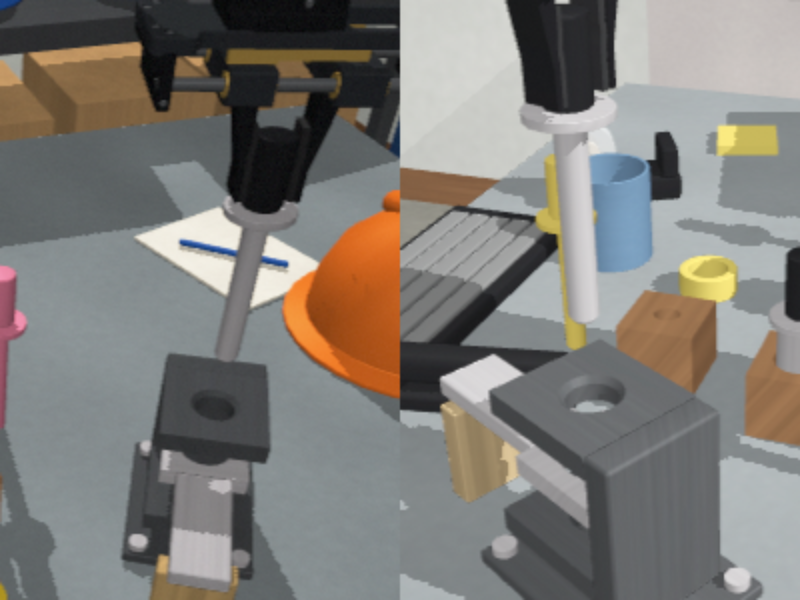

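The pin hangs over the coupling. Its foot is at scene (454,176) and side (262,256). I'll triangulate foot and collar against the bore.

Run:
```python
from h import *
S=vision.get_image('scene');D=vision.get_image('side')
f=lambda a,b:tri([ray(S,a),ray(D,b)]).round(1)
print('foot',f((454.2,176.5),(262.4,256.3)),'collar',f((470.5,105.5),(254,156.8)))
print('bore',f((447,202.8),(266.5,296.7)))
for z in (182,): print(proj(S,[571,160,z]),proj(D,[571,160,z]))
s=observe();print(s['ee_pos'])
```

```text
foot [573.7 160.7 188.5] collar [574.  160.4 305.8]
bore [571.6 161.  134.9]
(np.float64(451.3527788183123), np.float64(178.40252819550838)) (np.float64(264.02622836560806), np.float64(262.0419957742056))
[571.07683    159.61377268 334.63882117]
```

The pin is vertical, and its foot is about 2 mm ahead of the bore axis in x. I'll correct that while lowering to just inside the upper jaw, then watch the force.

```bash
python3 -m inch '{"travel": [[0.01,0.002,0],[0.022,0.002,0],[0.034,0.002,0],[0.044,0.002,0],[0.052,0.002,0],[0.06,0.002,0],[0.066,0.002,0],[0.07,0.002,0],[0.07,0.002,0]], "spin": [0,0,0,0,0,0,0,0,0]}'
python3 - <<'E'
from h import *
S=vision.get_image('scene');D=vision.get_image('side')
A=S['image'][80:280,350:550];B=D['image'][150:350,170:370]
cv2.imwrite('pics/s4.png',cv2.resize(np.hstack([A,B])[:,:,::-1],(800,400)))
s=observe();print(s['ee_pos'],s['force'])
E
```

```text
t: 9.82
ee_pos: [569.0, 160.6, 264.4]
tcp_rot: [[-0.0, -0.96, 0.281], [-0.0, 0.281, 0.96], [-1.0, 0.0, -0.0]]
force: [0.1, -0.3, -4.4]
finger_gap: 27.5
[569.23032182 160.65985452 264.86263549] [ 0.48172899  1.09190725 -4.62951774]
```

View pics/s4.png

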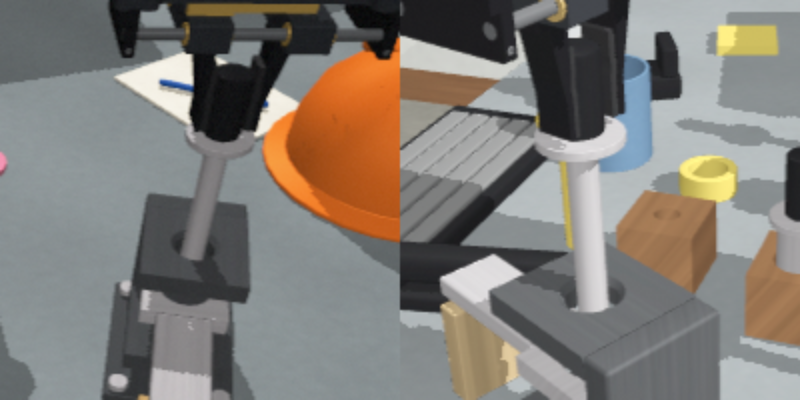

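The shank is inside the upper bore, central in both views (scene crop (195,250), side crop (593,300)), with no contact force. I'll continue down.

```bash
python3 -m inch '{"travel": [[0.01,0,0],[0.02,0,0],[0.03,0,0],[0.04,0,0],[0.05,0,0],[0.058,0,0],[0.058,0,0]], "spin": [0,0,0,0,0,0,0]}'
python3 -m inch '{"travel": [[0.006,0,0],[0.012,0,0],[0.018,0,0],[0.024,0,0],[0.03,0,0],[0.034,0,0],[0.034,0,0],[0.034,0,0]], "spin": [0,0,0,0,0,0,0,0]}'
python3 - <<'E'
from h import *
S=vision.get_image('scene');D=vision.get_image('side')
A=S['image'][80:280,350:550];B=D['image'][180:380,170:370]
cv2.imwrite('pics/s5.png',cv2.resize(np.hstack([A,B])[:,:,::-1],(800,400)))
s=observe();print(s['ee_pos'],s['force'])
E
```

```text
t: 10.8
ee_pos: [568.6, 160.5, 205.7]
tcp_rot: [[-0.001, -0.96, 0.281], [-0.001, 0.281, 0.96], [-1.0, 0.001, -0.001]]
force: [0.2, -0.7, -3.8]
finger_gap: 27.7
t: 11.8
ee_pos: [569.3, 160.6, 172.8]
tcp_rot: [[0.0, -0.96, 0.281], [0.0, 0.281, 0.96], [-1.0, -0.0, 0.0]]
force: [0.5, -0.1, -3.8]
finger_gap: 27.1
[569.28638052 160.67641839 172.89933243] [ 0.48133027 -0.10877551 -4.65079865]
```

View pics/s5.png

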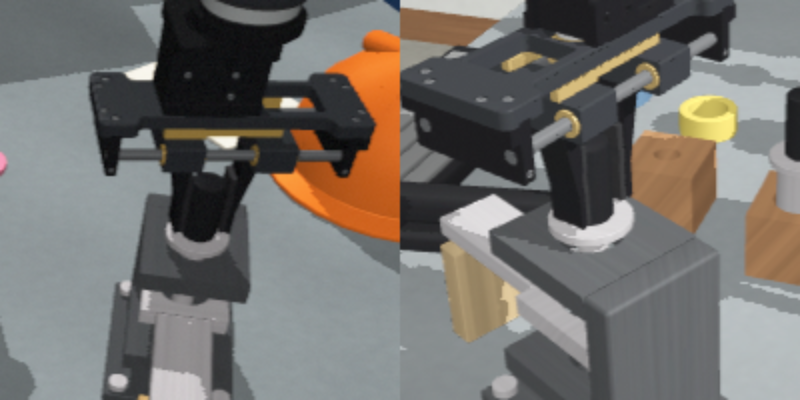

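The foot is at about z=21, past the lower jaw, and the collar is about 6 mm above the upper jaw at side crop (590,225). I'll lower in small steps until the force shows contact.

```bash
python3 -m inch '{"travel": [[0.002,0,0],[0.004,0,0],[0.005,0,0],[0.005,0,0],[0.005,0,0]], "spin": [0,0,0,0,0]}'
python3 -m inch '{"travel": [[0.001,0,0],[0.001,0,0],[0.001,0,0]], "spin": [0,0,0]}'
```

```text
t: 12.52
ee_pos: [569.1, 160.6, 167.6]
tcp_rot: [[0.0, -0.96, 0.281], [0.0, 0.281, 0.96], [-1.0, -0.0, 0.0]]
force: [-0.9, -0.3, -4.1]
finger_gap: 27.1
t: 12.9
ee_pos: [569.1, 160.6, 166.6]
tcp_rot: [[0.0, -0.96, 0.281], [0.0, 0.281, 0.96], [-1.0, -0.0, 0.0]]
force: [-0.4, 0.1, -4.4]
finger_gap: 27.1
```

```bash
python3 -m inch '{"travel": [[0.0005,0,0],[0.001,0,0],[0.001,0,0]], "spin": [0,0,0]}'
python3 -m inch '{"travel": [[0.0005,0,0],[0.001,0,0],[0.001,0,0]], "spin": [0,0,0]}'
```

```text
t: 13.28
ee_pos: [569.1, 160.6, 166.5]
tcp_rot: [[0.0, -0.96, 0.281], [0.001, 0.281, 0.96], [-1.0, -0.0, 0.001]]
force: [-4.3, -1.4, 5.6]
finger_gap: 27.2
t: 13.65
ee_pos: [569.1, 160.6, 166.5]
tcp_rot: [[0.0, -0.96, 0.281], [0.001, 0.281, 0.96], [-1.0, -0.0, 0.001]]
force: [-5.7, -1.5, 9.9]
finger_gap: 27.2
```

The force turned upward, so the collar is seated on the jaw. Releasing and backing straight up.

```bash
python3 -m inch '{"travel": [[0,0,0],[0,0,0],[0,0,0],[0,0,0],[0,0,0],[0,0,0],[0,0,0],[0,0,0]], "spin": [0,0,0,0,0,0,0,0]}' 1
python3 -m inch '{"travel": [[-0.01,0,0],[-0.025,0,0],[-0.05,0,0],[-0.08,0,0],[-0.12,0,0],[-0.15,0,0],[-0.16,0,0],[-0.16,0,0],[-0.16,0,0]], "spin": [0,0,0,0,0,0,0,0,0]}'
python3 - <<'E'
from h import *
S=vision.get_image('scene');D=vision.get_image('side')
A=S['image'][100:400,190:500];B=D['image'][130:430,200:500]
cv2.imwrite('pics/s6.png',cv2.resize(np.hstack([A,B])[:,:,::-1],(800,400)))
cv2.imwrite('pics/S6.png',S['image'][:,:,::-1]);cv2.imwrite('pics/D6.png',cv2.resize(D['image'][230:430,190:360],None,fx=3,fy=3,interpolation=2)[:,:,::-1])
s=observe();print(s['ee_pos'],s['force'])
E
```

```text
t: 14.65
ee_pos: [569.1, 160.6, 164.6]
tcp_rot: [[0.0, -0.96, 0.281], [0.0, 0.281, 0.96], [-1.0, -0.0, 0.0]]
force: [-0.8, -0.2, 0.5]
finger_gap: 85.9
t: 15.78
ee_pos: [568.5, 160.5, 323.2]
tcp_rot: [[-0.002, -0.96, 0.281], [-0.001, 0.281, 0.96], [-1.0, 0.002, -0.001]]
force: [-0.7, 0.3, -0.5]
finger_gap: 86.9
[568.50953725 160.48915294 323.11451673] [ 0.02394555 -0.98860473 -0.18775151]
```

View pics/s6.png

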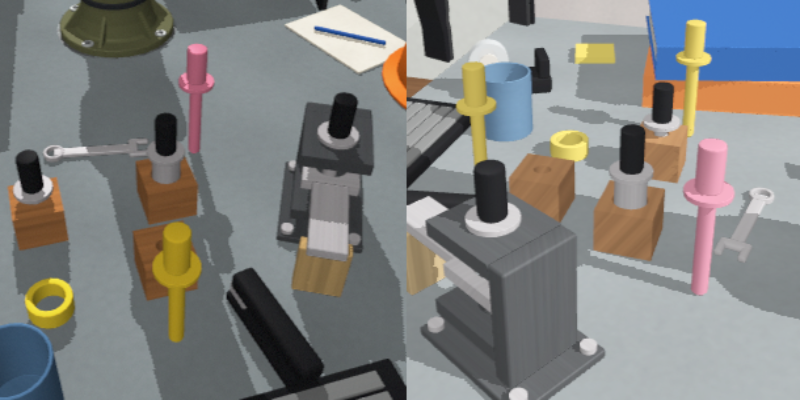

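View pics/D6.png

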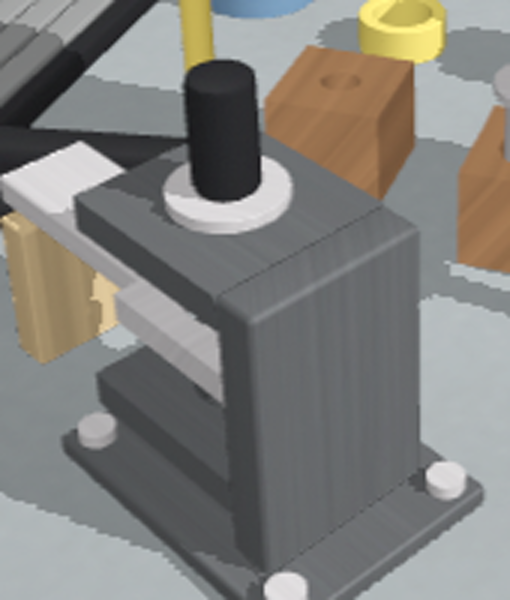

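The collar lies flat on the upper jaw with the grip upright (side crop (225,190)). The short and thick pins and the look-alikes stand where they did, and the gripper is clear.

Run:
```python
from bench import manip
print(manip.hand_in())
```

```text
the job is handed in; nothing more can be done
None
```

The drawbar is coupled, and I handed the job in at about 16 s. I took the long slim pin from its block and lowered it through the coupling until its collar touched the upper jaw. Then I let go and backed straight up to about 157 mm above the release point.

- **Seating:** At contact the vertical force turned from about -4 N to about +10 N with the tool at z = 166.5 mm. That matches the height worked out for the collar resting on the jaw and puts the foot at about z = 15 mm, below the lower jaw.
- **Final pictures:** Both fixed cameras show the collar flat on the jaw and the grip upright. The short pin, the thick pin and the pink and yellow look-alikes are still standing.
- **Disagreements:** The camera-based position of the hanging pin and the measured tool position differed by about 2–3 mm, within calibration. I corrected for it before insertion, and no side contact showed on the way down.
- **Not seen directly:** The shank in the lower jaw is hidden in these views. I inferred it from the insertion depth and the free descent.

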